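# Line up a glaze blend series by shade

## Robot

A 7-joint arm with a two-finger parallel gripper is mounted at the origin on the work surface; the furniture and walls round the work are solid. World frame = base frame: x ahead of the robot, y to its left, z up, the work surface at z = 0. Lengths are in m, angles in rad, forces in N, time in s.
With the tool pointing down it reaches from about 0.425 to 1.025 m from the base axis. Payload 9.4 kg.
Tool frame: the origin (TCP) lies at the very end of the fingers, on their centre line; the grasp point (between the pads) lies 19 mm behind it; y points along the fingers, x is the direction in which the jaws open and shut, and the axes are right-handed (so a half turn about y gives the same grasp; the last joint's range is limited). The gripper opens to 85 mm and grips with 20 to 120 N. Pads are 22 mm wide; open, the fingers measure 114 mm over their backs; the gripper's body (76 mm by 85 mm) begins 54 mm behind the grasp point. The pads swing forward as they close: fully open they stand 13 mm farther back than shut.
Start: joints at [-1.389, 0.599, -0.003, 1.599, 0.002, 0.943, -0.08], TCP at [0.186, 0.701, 0.231] pointing down, gripper open.
Joint ranges: [-2.57, 2.57], [-0.35, 1.97], [-1.29, 1.29], [0.11, 2.56], [-1.05, 4.19], [0.11, 1.86], [-2.63, 2.63]. Speed limits (rad/s): [2.22, 2.22, 3.01, 3.01, 3.14, 3.14, 3.14].

## Interface

Orientations are given as a 3x3 rotation matrix whose columns are the frame's x, y, z axes.
In Python, from rig import robot gives the robot as it stands. The module is installed in compiled form; this text tells all that it offers. Calls block until the motion is done:
- robot.move_to(position, orientation): joint-space move of the TCP to a pose.
- robot.servo_line(position, ori=None, vel=0.15, contact_N=None): straight line of the TCP; ori=None keeps the orientation; vel is the mean speed in m/s. With contact_N (N) it stops when the force on the tool has changed by that much, and returns True; else False.
- robot.set_joints(angles): joint-space move.
- robot.grip(opening): finger opening in m; the grip force is fixed at half the most; returns when the fingers have stopped.
- robot.sleep(seconds).
- robot.inverse_kinematics(position, orientation): joint angles nearest the present ones, or None.
- robot.get_state(): the state.
- robot.get_image(name): name is "side" or "top" or "wrist"; returns (picture, depth): 384x512x3 uint8, blue, green, red; 384x512 float32, m along the optical axis (not along the pixel's ray), 0 where there is no reading.
- robot.get_calibration(name): a dict with "intrinsics" (3x3 intrinsics, pixels), "position" and "orientation" of the camera in the world. Camera axes: x right, y down, z forward; pixel columns grow to the right and rows downward; lengths in m; the calibration is good to about 2 mm. A picture is of the moment at which its call begins: read the wrist's pose just before it. get_calibration takes no time and is no camera call; for the wrist camera it gives the pose at the moment of the call.
A pose or a line that the arm cannot do raises robot.Unreachable and nothing moves.
- robot.sign_off(): hands the job in, once; it reports no verdict.
The state is a dict: "t": time; "joint_positions": joint angles; "joint_velocities": joint speeds; "joint_efforts": joint torques, N m; "tool_pos": TCP position; "orientation": TCP orientation; "wrist_force": force on the tool from outside, world axes, zero at the start; "ft_torque": the same for the moment, N m; "grip_width": finger opening in m.
Only numpy, scipy, OpenCV 4.12 (cv2) and the standard library are available. Lean on these libraries where they do the work, as an engineer would, in place of code of your own. Each camera call takes 0.05 s, during which the arm holds its last target.

## Task

Stand the four blue glaze test cups upright on the wooden rail, each centred on its own ring mark, in order of shade from the palest next to the white knob to the darkest next to the navy knob. The amber-brown cup is not part of the series: leave it standing where it is.

Things in the scene. Friction and masses are not known exactly. Their poses are not given: they have to be found in the camera images.
- cup_pale: small straight round test cup, outer diameter 40 mm, 62 mm tall, unglazed bisque-coloured foot (lowest 11 mm, tapering to 33 mm), shallow hollow in the top, standing upright and loose, about 90 g; glaze colour: very pale, almost white blue. Origin at the centre of its underside, z up; its yaw has no meaning. Step 1 of 4 of the blue series (1 = palest).
- cup_light: small straight round test cup, outer diameter 40 mm, 62 mm tall, unglazed bisque-coloured foot (lowest 11 mm, tapering to 33 mm), shallow hollow in the top, standing upright and loose, about 90 g; glaze colour: light sky blue. Origin at the centre of its underside, z up; its yaw has no meaning. Step 2 of 4 of the blue series (1 = palest).
- cup_mid: small straight round test cup, outer diameter 40 mm, 62 mm tall, unglazed bisque-coloured foot (lowest 11 mm, tapering to 33 mm), shallow hollow in the top, standing upright and loose, about 90 g; glaze colour: medium strong blue. Origin at the centre of its underside, z up; its yaw has no meaning. Step 3 of 4 of the blue series (1 = palest).
- cup_dark: small straight round test cup, outer diameter 40 mm, 62 mm tall, unglazed bisque-coloured foot (lowest 11 mm, tapering to 33 mm), shallow hollow in the top, standing upright and loose, about 90 g; glaze colour: very dark, almost black navy blue. Origin at the centre of its underside, z up; its yaw has no meaning. Step 4 of 4 of the blue series (1 = palest).
- cup_amber: small straight round test cup, outer diameter 40 mm, 62 mm tall, unglazed bisque-coloured foot (lowest 11 mm, tapering to 33 mm), shallow hollow in the top, standing upright and loose, about 90 g; glaze colour: amber brown. Origin at the centre of its underside, z up; its yaw has no meaning. Not part of the blue series: it stays where it stands.
- rail: fixed wooden board 60 (x) x 330 (y) x 12 mm thick, back lip along its +x edge (24-29 mm from centre line, 5 mm high). Origin at the centre of its underside; y along the board; cups stand on its top, 12 mm above the origin. Four dark ring marks 47 mm across at x = 0, y = -105, -35, 35, 105 mm: one per blue cup. Standing cups are 30 mm apart: grip them front to back (along the board's x).
- white_knob: fixed small white round ceramic knob, 24 mm across, 22 mm high, at one end of the board (148 mm from the board's centre along its y; either end, it varies; the other knob is at the other end). It marks the end where the palest blue cup goes. Origin at the centre of its underside, on the board's top.
- navy_knob: fixed small navy, nearly black round ceramic knob, 24 mm across, 22 mm high, at one end of the board (148 mm from the board's centre along its y; either end, it varies; the other knob is at the other end). It marks the end where the darkest blue cup goes. Origin at the centre of its underside, on the board's top.
There are look-alikes about, which are no part of the job. Leave any yellow look-alike of the cup_light alone.

How it is judged:
By the outcome, as a careful person would: the job done as asked, in the order asked, and still so for the second after the job is handed in, with the robot touching nothing.
It also fails if it takes over 90 s, if anything falls off the work surface, if the arm or the gripper's body presses on something with over 40 N, if the wrist force passes 120 N, or if a joint passes its speed limit or range.

## Working session

There is one attempt and no reset: what is moved stays moved. The work goes in short steps, each a Python script; the robot and the scene stay as the last script left them, time stands still between calls to the robot, and variables do not carry over. Pictures are saved under pics/ and viewed, and the job is handed in when it is done.

```bash
mkdir -p pics; ls; python3 - <<'E'
from rig import robot
import cv2,numpy as np
for n in("top","side"):
    im,d=robot.get_image(n);cv2.imwrite(f"pics/{n}0.png",im);np.savez(f"{n}0.npz",im=im,d=d)
    c=robot.get_calibration(n);print(n,c)
s=robot.get_state();print(s['t'],s['tool_pos'],s['orientation'],s['grip_width'])
E
```

```text
pics
top {'intrinsics': array([[425.86034032,   0.        , 251.9027538 ],
       [  0.        , 425.86034032, 186.15635542],
       [  0.        ,   0.        ,   1.        ]]), 'position': array([0.27274041, 0.03151529, 1.12060977]), 'orientation': array([[ 0.02813402, -0.98798577,  0.1519625 ],
       [-0.99946054, -0.03037996, -0.0124776 ],
       [ 0.01694431, -0.15152948, -0.9883075 ]])}
side {'intrinsics': array([[449.07123939,   0.        , 260.11103448],
       [  0.        , 449.07123939, 185.74009299],
       [  0.        ,   0.        ,   1.        ]]), 'position': array([0.53004048, 0.96925969, 0.68490386]), 'orientation': array([[-0.99566511,  0.07005951, -0.06117721],
       [ 0.08994715,  0.55785272, -0.82505143],
       [-0.02367483, -0.82697764, -0.56173614]])}
0.1 [0.18544178 0.70045737 0.23050025] [[ 2.55856882e-01 -2.30549606e-04 -9.66714644e-01]
 [ 9.66713683e-01 -1.36922582e-03  2.55856954e-01]
 [-1.38263837e-03 -9.99999036e-01 -1.27450392e-04]] 0.0856643932716416
```

View pics/top0.png

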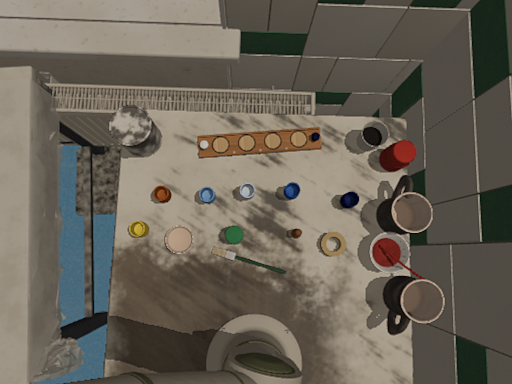

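View pics/side0.png

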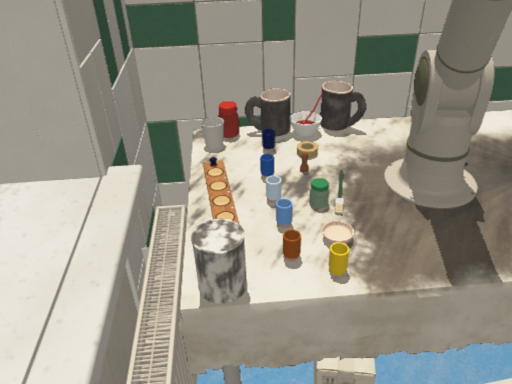

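```bash
cat > h.py <<'E'
import numpy as np,cv2
from rig import robot
def cloud(name,im,d,c=None):
    c=c or robot.get_calibration(name);K=c['intrinsics']
    v,u=np.mgrid[:d.shape[0],:d.shape[1]]
    P=np.stack([(u-K[0,2])/K[0,0]*d,(v-K[1,2])/K[1,1]*d,d],-1)
    W=P@c['orientation'].T+c['position'];W[d<=0]=np.nan
    return W
E
python3 - <<'E'
from h import *
f=np.load('top0.npz');im,d=f['im'],f['d'];W=cloud('top',im,d)
for y,x in((270,230),(210,180),(220,300)):print('table',W[y,x])
for n,(u,v) in dict(amber=(162,194),c206=(206,195),c247=(247,190),c291=(291,190),c349=(349,199),wk=(204,145),nk=(316,137),egg=(296,233),radiator=(150,100),white=(234,235),can=(131,125)).items():
    r=11; w=W[v-r:v+r+1,u-r:u+r+1].reshape(-1,3);c=im[v-r:v+r+1,u-r:u+r+1].reshape(-1,3)
    zt=np.nanmax(w[:,2]); lo=.052 if n[0] in'ac' else .015
    m=w[:,2]>lo
    print(n,zt.round(3),m.sum(),np.nanmedian(w[m],0).round(4),((np.nanmax(w[m],0)+np.nanmin(w[m],0))/2).round(4),np.ptp(w[m],0).round(3),np.median(c[m],0))
cv2.imwrite('pics/zoom.png',cv2.resize(im[110:260,120:370],None,fx=3.2,fy=3.2,interpolation=cv2.INTER_CUBIC))
print(cv2.cvtColor(np.uint8([[[1,2,3]]]),cv2.COLOR_BGR2HSV))
# board
hsv=cv2.cvtColor(im,cv2.COLOR_BGR2HSV)
m=(W[...,2]>.006)&(W[...,2]<.022); m[:120]=0;m[165:]=0;m[:,:190]=0;m[:,330:]=0
w=W[m];print('board',m.sum(),np.median(w[:,2]),cv2.minAreaRect((w[:,:2]*1000).astype(np.float32)))
E
```

```text
table [ 0.22430383  0.06778263 -0.00115788]
table [0.37568734 0.20467545 0.00073997]
table [ 0.35881462 -0.11201637 -0.00097217]
amber 0.065 83 [0.4134 0.2477 0.0596] [0.4107 0.2481 0.0584] [0.038 0.039 0.013] [ 23.  59. 116.]
c206 0.066 72 [0.4109 0.1335 0.0598] [0.4115 0.1327 0.059 ] [0.038 0.036 0.014] [141.5 112.5  82. ]
c247 0.066 75 [0.4264 0.0306 0.0603] [0.4246 0.0314 0.0593] [0.038 0.038 0.013] [143. 141. 135.]
c291 0.065 77 [ 0.432  -0.0832  0.0598] [ 0.4305 -0.0821  0.0586] [0.039 0.038 0.013] [98. 48. 19.]
c349 0.065 84 [ 0.4113 -0.2316  0.06  ] [ 0.4101 -0.2309  0.0587] [0.038 0.038 0.013] [37.   5.   0.5]
wk 0.036 94 [0.5488 0.1486 0.0284] [0.5484 0.1417 0.0253] [0.058 0.047 0.021] [136.  145.5 160.5]
nk 0.036 76 [ 0.5799 -0.143   0.0289] [ 0.5794 -0.1409  0.0253] [0.059 0.041 0.021] [32.5 14.5 13.5]
egg 0.063 72 [ 0.3222 -0.0968  0.0514] [ 0.3234 -0.0976  0.0391] [0.021 0.022 0.048] [22. 39. 68.]
radiator 0.136 24 [0.6026 0.2907 0.132 ] [0.6034 0.2889 0.1316] [0.011 0.016 0.009] [ 91. 101. 109.]
white 0.068 298 [0.3122 0.0601 0.063 ] [0.3131 0.0609 0.0418] [0.045 0.048 0.053] [ 58. 100.  46.]
can 0.136 526 [0.5643 0.3126 0.1299] [0.5643 0.3126 0.13  ] [0.057 0.057 0.011] [132.5 146.  155. ]
[[[ 15 170   3]]]
board 2585 0.011524637292909645 ((558.8847045898438, -4.6014862060546875), (98.32617950439453, 359.39642333984375), 0.5770415663719177)
```

View pics/zoom.png

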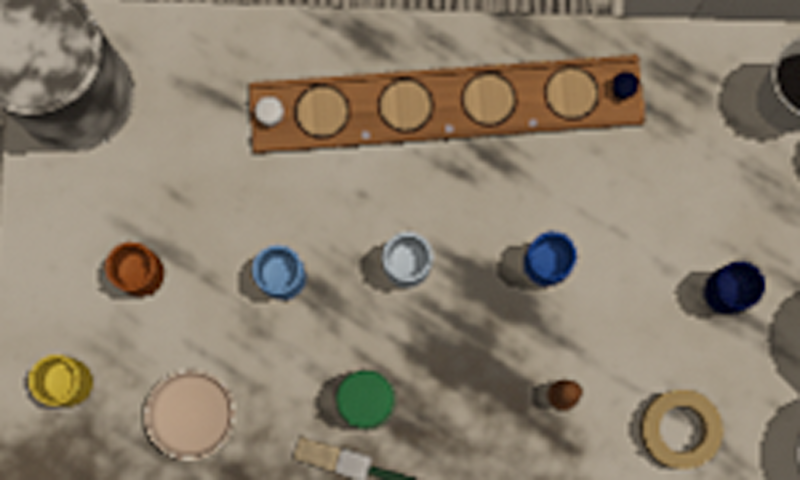

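```bash
python3 - <<'E'
from h import *
f=np.load('top0.npz');im,d=f['im'],f['d'];W=cloud('top',im,d)
X,Y,Z=np.moveaxis(W,-1,0)
for y0 in np.arange(-.2,.36,.08):
    m=(abs(Y-y0)<.04)&(X>.58)&(X<.8)
    for z0 in(.03,.06,.09,.12,.15,.25):
        k=m&(Z>z0)
        if k.any():print(round(y0,2),'z>',z0,'minx',np.nanmin(X[k]).round(3),np.nanmin(Z[k]).round(3))
# rings: light wood discs
hsv=cv2.cvtColor(im,cv2.COLOR_BGR2HSV)
c=robot.get_calibration('top')
def hit(u,v,z):
    K=c['intrinsics'];r=c['orientation']@np.array([(u-K[0,2])/K[0,0],(v-K[1,2])/K[1,1],1]);return c['position']+r*(z-c['position'][2])/r[2]
up=8;roi=im[115:165,190:330]
g=cv2.resize(roi,None,fx=up,fy=up,interpolation=cv2.INTER_CUBIC)
G=cv2.GaussianBlur(g[...,1],(0,0),4)
C=[]
for zx,zy in((322,110),(405,104),(488,98),(571,92)):
    cx,cy=zx/3.2+120-190,zy/3.2+110-115
    m=np.zeros(G.shape,np.uint8);pts=[]
    cx*=up;cy*=up
    for it in range(3):
        pts=[]
        for a in np.linspace(0,2*np.pi,90,endpoint=False):
            rr=np.arange(50,92,.5);xs=cx+rr*np.cos(a);ys=cy+rr*np.sin(a)
            p=cv2.remap(G,xs.astype(np.float32)[None],ys.astype(np.float32)[None],cv2.INTER_LINEAR)[0]
            j=np.argmin(p);pts.append((xs[j],ys[j]))
        e=cv2.fitEllipseAMS(np.float32(pts));cx,cy=e[0]
    u,v=(cx+.5)/up-.5+190,(cy+.5)/up-.5+115
    C.append(hit(u,v,.012));print(round(u,2),round(v,2),e[1],C[-1].round(4))
C=np.array(C);print(np.linalg.norm(np.diff(C,axis=0),axis=1),C.mean(0))
dv=C[3]-C[0];print('yaw of board axis',np.degrees(np.arctan2(-dv[0],-dv[1])))
# knobs & cups by color mask
im4=im
for n,(u,v),z in(('amber',(162,194),.062),('light',(206,195),.062),('pale',(247,190),.062),('mid',(291,190),.062),('dark',(349,199),.062)):
    m=(Z>.054)&(Z<.075);w=np.zeros_like(m);w[v-14:v+15,u-14:u+15]=1;m&=w
    e=cv2.minEnclosingCircle((W[m][:,:2]*1000).astype(np.float32));print(n,e)
E
```

```text
-0.12 z> 0.03 minx 0.58 0.03
0.04 z> 0.03 minx 0.731 0.115
0.04 z> 0.06 minx 0.731 0.115
0.04 z> 0.09 minx 0.731 0.115
0.04 z> 0.12 minx 0.731 0.121
0.04 z> 0.15 minx 0.734 0.15
0.12 z> 0.03 minx 0.731 0.111
0.12 z> 0.06 minx 0.731 0.111
0.12 z> 0.09 minx 0.731 0.111
0.12 z> 0.12 minx 0.731 0.12
0.12 z> 0.15 minx 0.733 0.15
0.2 z> 0.03 minx 0.731 0.11
0.2 z> 0.06 minx 0.731 0.11
0.2 z> 0.09 minx 0.731 0.11
0.2 z> 0.12 minx 0.731 0.12
0.2 z> 0.15 minx 0.733 0.15
0.28 z> 0.03 minx 0.58 0.033
0.28 z> 0.06 minx 0.58 0.064
0.28 z> 0.09 minx 0.58 0.1
0.28 z> 0.12 minx 0.58 0.12
0.28 z> 0.15 minx 0.732 0.15
0.36 z> 0.03 minx 0.58 0.107
0.36 z> 0.06 minx 0.58 0.107
0.36 z> 0.09 minx 0.58 0.107
0.36 z> 0.12 minx 0.58 0.12
0.36 z> 0.15 minx 0.733 0.15
220.16 144.24 (133.9411163330078, 136.19961547851562) [0.5538 0.1055 0.012 ]
246.2 142.44 (132.93443298339844, 141.59156799316406) [0.561  0.0361 0.012 ]
272.27 140.43 (134.0760955810547, 135.36924743652344) [ 0.5688 -0.0336  0.012 ]
298.99 138.2 (129.95626831054688, 156.93798828125) [ 0.5773 -0.1052  0.012 ]
[0.0697495  0.07010782 0.07214831] [0.56524036 0.000692   0.012     ]
yaw of board axis -6.3696038189589075
amber ((411.5072937011719, 247.91802978515625), 19.925291061401367)
light ((412.0826721191406, 133.07333374023438), 19.611732482910156)
pale ((425.01708984375, 31.300382614135742), 19.449647903442383)
mid ((430.17877197265625, -83.06126403808594), 19.975908279418945)
dark ((410.9977722167969, -231.41644287109375), 19.680727005004883)
```

```bash
cat >> h.py <<'E'
TH=np.radians(6.37)
def R(th=TH,s=1):
    x=np.array([np.cos(th),np.sin(th),0])*s;y=np.array([0,0,-1.]);return np.stack([x,y,np.cross(x,y)],1)
CUP=dict(light=(.4120,.1331),pale=(.4250,.0313),mid=(.4302,-.0831),dark=(.4110,-.2314))
def save(n,tag):
    c=robot.get_calibration(n);im,d=robot.get_image(n);cv2.imwrite(f'pics/{n}{tag}.png',im);np.savez(f'{n}{tag}.npz',im=im,d=d,K=c['intrinsics'],p=c['position'],o=c['orientation']);return im,d,c
E
python3 - <<'E'
from h import *
for s in(1,-1):
  for p in list(CUP.values())+[(.45,0),(.5,0)]+[(.5538,.1055),(.577,-.105)]:
    for z in (.025,.13,.25):
      q=robot.inverse_kinematics([*p,z],R(s=s));print(s,p,z,None if q is None else np.round(q,2))
q0=robot.get_state()['joint_positions']
E
```

```text
1 (0.412, 0.1331) 0.025 [-0.55  0.68  0.16  2.41 -1.04  0.11  0.72]
1 (0.412, 0.1331) 0.13 [-0.6   0.44  0.22  2.35 -0.27  0.36 -0.04]
1 (0.412, 0.1331) 0.25 [-0.78  0.23  0.41  2.23 -0.15  0.7  -0.15]
1 (0.425, 0.0313) 0.025 [-0.08  0.66 -0.19  2.42  1.03  0.14 -1.14]
1 (0.425, 0.0313) 0.13 [-0.35  0.44  0.2   2.37 -0.25  0.35  0.17]
1 (0.425, 0.0313) 0.25 [-0.62  0.23  0.51  2.25 -0.17  0.7   0.12]
1 (0.4302, -0.0831) 0.025 [-0.05  0.68  0.16  2.4  -0.97  0.12  1.16]
1 (0.4302, -0.0831) 0.13 [-0.06  0.45  0.17  2.34 -0.21  0.37  0.4 ]
1 (0.4302, -0.0831) 0.25 [-0.56  0.29  0.81  2.24 -0.32  0.72  0.58]
1 (0.411, -0.2314) 0.025 [ 0.31  0.68  0.12  2.33 -0.49  0.16  1.  ]
1 (0.411, -0.2314) 0.13 [ 0.14  0.49  0.35  2.28 -0.4   0.43  0.93]
1 (0.411, -0.2314) 0.25 [-0.29  0.39  0.94  2.18 -0.45  0.78  1.05]
1 (0.45, 0) 0.025 [-0.24  0.68  0.16  2.38 -0.84  0.14  0.84]
1 (0.45, 0) 0.13 [-0.28  0.46  0.21  2.32 -0.25  0.39  0.25]
1 (0.45, 0) 0.25 [-0.54  0.27  0.53  2.21 -0.2   0.71  0.24]
1 (0.5, 0) 0.025 [-0.15  0.69  0.06  2.26 -0.19  0.2   0.19]
1 (0.5, 0) 0.13 [-0.29  0.5   0.24  2.
[... 1401 characters left out ...]
0.21  0.48 -0.46  2.29  0.48  0.46  2.62]
-1 (0.45, 0) 0.25 [-0.93  0.43  1.13  2.22 -0.54  0.81 -2.46]
-1 (0.5, 0) 0.025 [ 0.16  0.71 -0.39  2.24  0.84  0.34  2.29]
-1 (0.5, 0) 0.13 [-0.7   0.68  0.92  2.24 -0.92  0.68 -2.14]
-1 (0.5, 0) 0.25 [-0.87  0.51  1.13  2.12 -0.61  0.88 -2.41]
-1 (0.5538, 0.1055) 0.025 [-0.    0.75 -0.43  2.09  0.71  0.45  2.27]
-1 (0.5538, 0.1055) 0.13 [ 0.05  0.59 -0.49  2.04  0.47  0.62  2.5 ]
-1 (0.5538, 0.1055) 0.25 [ 0.44  0.6  -1.1   1.91  0.62  1.03  2.31]
-1 (0.577, -0.105) 0.025 [ 0.44  0.79 -0.54  2.04  0.79  0.54  2.58]
-1 (0.577, -0.105) 0.13 [-0.55  0.86  1.11  2.05 -1.02  0.93 -1.9 ]
-1 (0.577, -0.105) 0.25 [-0.6   0.65  1.12  1.94 -0.7   1.01 -2.18]
```

```bash
python3 - <<'E'
from h import *
robot.move_to([.50,.03,.25],R())
im,d,c=save('wrist','1');s=robot.get_state();print(s['t'],s['tool_pos'],c['position'],c['orientation'].round(2),np.round(s['joint_positions'],2))
for p in CUP.values():
    for z in (.03,.036,.13):
      q=robot.inverse_kinematics([*p,z],R());print(p,z,None if q is None else np.round(q,2))
E
```

```text
2.7667 [0.50016655 0.0308409  0.24988013] [0.4932379  0.09843744 0.39279417] [[ 0.99  0.11  0.03]
 [ 0.11 -0.96 -0.27]
 [ 0.    0.27 -0.96]] [-0.51  0.33  0.44  2.1  -0.2   0.75  0.17]
(0.412, 0.1331) 0.03 [-0.55  0.66  0.16  2.41 -0.95  0.12  0.63]
(0.412, 0.1331) 0.036 [-0.56  0.65  0.16  2.41 -0.85  0.13  0.53]
(0.412, 0.1331) 0.13 [-0.65  0.45  0.29  2.36 -0.35  0.37  0.05]
(0.425, 0.0313) 0.03 [-0.31  0.66  0.15  2.43 -1.03  0.11  0.95]
(0.425, 0.0313) 0.036 [-0.32  0.65  0.16  2.43 -0.92  0.12  0.84]
(0.425, 0.0313) 0.13 [-0.42  0.45  0.29  2.37 -0.36  0.36  0.29]
(0.4302, -0.0831) 0.03 [-0.05  0.67  0.16  2.4  -0.89  0.13  1.07]
(0.4302, -0.0831) 0.036 [ 0.    0.64  0.09  2.4  -0.48  0.11  0.66]
(0.4302, -0.0831) 0.13 [-0.16  0.46  0.3   2.35 -0.36  0.38  0.56]
(0.411, -0.2314) 0.03 [ 0.31  0.67  0.12  2.32 -0.44  0.17  0.95]
(0.411, -0.2314) 0.036 [ 0.31  0.66  0.13  2.32 -0.44  0.18  0.95]
(0.411, -0.2314) 0.13 [ 0.16  0.49  0.32  2.28 -0.36  0.43  0.89]
```

View pics/wrist1.png

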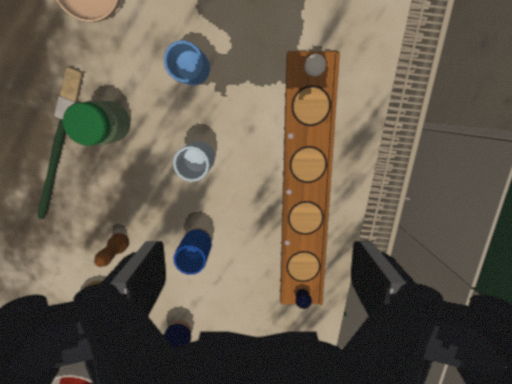

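```bash
cat >> h.py <<'E'
def hit(c,u,v,z):
    K=c['intrinsics'];r=c['orientation']@np.array([(u-K[0,2])/K[0,0],(v-K[1,2])/K[1,1],1]);return c['position']+r*(z-c['position'][2])/r[2]
def proj(c,P):
    q=(np.asarray(P)-c['position'])@c['orientation'];K=c['intrinsics'];return np.stack([K[0,0]*q[...,0]/q[...,2]+K[0,2],K[1,1]*q[...,1]/q[...,2]+K[1,2]],-1)
def rings(c,im,guess,z=.012,r0=.0225):
    """fit ring marks: search darkest radius in world polar coords"""
    G=cv2.GaussianBlur(im[...,1],(0,0),.7);out=[]
    for g in guess:
        g=np.array(g[:2],float)
        for it in range(4):
            pts=[]
            for a in np.linspace(0,2*np.pi,72,endpoint=False):
                rr=np.arange(.019,.0275,.00025);P=np.stack([g[0]+rr*np.cos(a),g[1]+rr*np.sin(a),0*rr+z],-1)
                uv=proj(c,P).astype(np.float32);p=cv2.remap(G,uv[None,:,0],uv[None,:,1],cv2.INTER_CUBIC)[0]
                j=np.argmin(p)
                if 2<j<len(rr)-3:pts.append(P[j,:2])
            pts=np.array(pts);A=np.c_[2*pts,np.ones(len(pts))];b=(pts**2).sum(1)
            w=np.ones(len(pts))
            for _ in range(6):
                s=np.linalg.lstsq(A*w[:,None],b*w,rcond=None)[0];res=np.hypot(*(pts-s[:2]).T)-np.sqrt(s[2]+s[:2]@s[:2]);w=1/(1+(res/.0007)**2)
            g=s[:2]
        out.append([*g,np.sqrt(s[2]+g@g),len(pts)])
    return np.array(out)
E
python3 - <<'E'
from h import *
G=[(.5538,.1055),(.561,.0361),(.5688,-.0336),(.5765,-.1035)]
for n,t in(('top','0'),('wrist','1')):
    f=np.load(n+t+'.npz');im=f['im'];d=f['d']
    c=robot.get_calibration(n)
    r=rings(c,im,G);print(n,r.round(4));print(np.linalg.norm(np.diff(r[:,:2],axis=0),axis=1).round(4),np.degrees(np.arctan2(r[3,0]-r[0,0],r[0,1]-r[3,1])),r[:,:2].mean(0))
    if n=='wrist':
        W=cloud(n,im,d,c)
        for k,p in CUP.items():
            m=(W[...,2]>.054)&(W[...,2]<.075)&(np.hypot(W[...,0]-p[0],W[...,1]-p[1])<.035)
            if m.sum()>20: print(k,m.sum(),cv2.minEnclosingCircle((W[m][:,:2]*1000).astype(np.float32)),np.nanmax(W[m][:,2]))
E
```

```text
top [[ 5.538e-01  1.054e-01  2.290e-02  7.200e+01]
 [ 5.612e-01  3.570e-02  2.300e-02  7.200e+01]
 [ 5.690e-01 -3.360e-02  2.300e-02  7.200e+01]
 [ 5.765e-01 -1.031e-01  2.300e-02  6.600e+01]]
[0.0701 0.0697 0.0699] 6.21159131709688 [0.56513197 0.00111514]
wrist [[ 5.553e-01  1.057e-01  2.240e-02  7.200e+01]
 [ 5.628e-01  3.590e-02  2.240e-02  7.200e+01]
 [ 5.704e-01 -3.380e-02  2.250e-02  7.200e+01]
 [ 5.782e-01 -1.036e-01  2.250e-02  6.900e+01]]
[0.0703 0.0701 0.0702] 6.248260689964828 [0.56667588 0.00104583]
light 572 ((414.80615234375, 131.7957305908203), 19.853546142578125) 0.0652085655747573
pale 447 ((428.047607421875, 30.567630767822266), 19.64689064025879) 0.06450387109889139
mid 448 ((432.64337158203125, -83.8179702758789), 19.96739387512207) 0.06421805822878174
```

```bash
cat >> h.py <<'E'
TH=np.radians(6.23); BC=np.array([.5659,.0011]);by=np.array([-np.sin(TH),np.cos(TH)]);bx=np.array([np.cos(TH),np.sin(TH)])
def RT(): return R(TH)
CUP=dict(light=(.4135,.1325),pale=(.4265,.0310),mid=(.4315,-.0834),dark=(.4120,-.2318))
RING=dict(pale=BC+.105*by,light=BC+.035*by,mid=BC-.035*by,dark=BC-.105*by)
def st(t):
    s=robot.get_state();print(t,round(s['t'],2),np.round(s['tool_pos'],4),'w',round(s['grip_width'],4),'F',np.round(s['wrist_force'],1),np.round(s['joint_positions'],2))
def pick(n,zp=.028):
    p=CUP[n]
    robot.move_to([*p,.13],RT());robot.servo_line([*p,zp],vel=.1);st('down')
    robot.grip(.03);st('grip');robot.servo_line([*p,.14],vel=.15);st('lift')
def place(n,zp=.028,off=(0,0)):
    p=RING[n]+np.array(off)
    robot.move_to([*p,.14],RT());robot.servo_line([*p,zp+.012+.006],vel=.12)
    k=robot.servo_line([*p,zp+.012-.002],vel=.02,contact_N=3);st(f'contact {k}')
    robot.grip(.062);st('open');robot.servo_line([*p,.14],vel=.15)
E
python3 - <<'E'
from h import *
pick('pale')
save('wrist','2')
E
```

```text
Traceback (most recent call last):
  File "h.py", line 46, in pick
    robot.move_to([*p,.13],RT());robot.servo_line([*p,zp],vel=.1);st('down')
                                 ~~~~~~~~~~~~~~~~^^^^^^^^^^^^^^^^
rig.Unreachable: the arm cannot follow that straight line within its joint ranges
```

```bash
python3 - <<'E'
from h import *
st('now')
for dth in (0,10,20,30,-10,-20,-30):
  for z in (.075,.045,.03,.026):
    q=robot.inverse_kinematics([*CUP['pale'],z],R(TH+np.radians(dth)));print(dth,z,None if q is None else np.round(q,2))
E
```

```text
now 3.38 [0.4279 0.0312 0.1304] w 0.0853 F [0.7 0.1 0.4] [-0.42  0.45  0.29  2.37 -0.36  0.36  0.29]
0 0.075 [-0.32  0.56  0.17  2.4  -0.44  0.21  0.36]
0 0.045 [-0.27  0.62  0.1   2.42 -0.49  0.12  0.41]
0 0.03 [-0.31  0.66  0.16  2.43 -1.01  0.11  0.93]
0 0.026 [-0.07  0.66 -0.19  2.41  0.99  0.14 -1.1 ]
10 0.075 [-0.3   0.56  0.14  2.4  -0.38  0.2   0.47]
10 0.045 [-0.26  0.62  0.08  2.42 -0.42  0.12  0.51]
10 0.03 [-0.31  0.66  0.16  2.43 -1.01  0.11  1.11]
10 0.026 [-0.07  0.66 -0.19  2.41  0.99  0.14 -0.93]
20 0.075 [-0.29  0.55  0.11  2.4  -0.31  0.2   0.57]
20 0.045 [-0.25  0.62  0.07  2.42 -0.36  0.11  0.61]
20 0.03 [-0.31  0.66  0.16  2.43 -1.01  0.11  1.28]
20 0.026 [-0.07  0.66 -0.19  2.41  0.99  0.14 -0.75]
30 0.075 [-0.27  0.55  0.09  2.4  -0.24  0.2   0.68]
30 0.045 [-0.24  0.62  0.06  2.41 -0.29  0.11  0.72]
30 0.03 [-0.31  0.66  0.16  2.43 -1.01  0.11  1.46]
30 0.026 [-0.07  0.66 -0.19  2.41  0.99  0.14 -0.58]
-10 0.075 [-0.34  0.56  0.19  2.4  -0.51  0.21  0.26]
-10 0.045 [-0.28  0.62  0.11  2.42 -0.56  0.12  0.3 ]
-10 0.03 [-0.31  0.66  0.16  2.43 -1.01  0.11  0.76]
-10 0.026 [-0.07  0.66 -0.19  2.41  0.99  0.14 -1.28]
-20 0.075 [-0.36  0.56  0.22  2.41 -0.58  0.22  0.15]
-20 0.045 [-0.29  0.62  0.13  2.42 -0.63  0.13  0.2 ]
-20 0.03 [-0.31  0.66  0.16  2.43 -1.01  0.11  0.58]
-20 0.026 [-0.07  0.66 -0.19  2.41  0.99  0.14 -1.45]
-30 0.075 [-0.38  0.57  0.25  2.41 -0.64  0.23  0.05]
-30 0.045 [-0.31  0.63  0.15  2.42 -0.7   0.13  0.09]
-30 0.03 [-0.31  0.66  0.16  2.43 -1.01  0.11  0.41]
-30 0.026 [-0.07  0.66 -0.19  2.41  0.99  0.14 -1.63]
```

```bash
cat >> h.py <<'E'
def pick2(n,zp=.032):
    p=CUP[n]
    for z in(.075,.05,zp): robot.move_to([*p,z],RT())
    st('down')
    robot.grip(.03);st('grip')
    for z in(.05,.08,.14): robot.move_to([*p,z],RT())
    st('lift')
E
python3 - <<'E'
from h import *
pick2('pale')
save('wrist','2')
E
```

```text
down 4.53 [0.4271 0.0315 0.0332] w 0.0855 F [-0.2  0.1 -0.5] [-0.31  0.66  0.16  2.42 -0.97  0.12  0.89]
grip 5.03 [0.4267 0.031  0.0325] w 0.0384 F [-0.6 -0.1 12.2] [-0.31  0.66  0.16  2.42 -0.98  0.12  0.89]
lift 5.92 [0.4269 0.0315 0.1397] w 0.0383 F [ 0.   0.4 -1.8] [-0.67  0.49  0.67  2.37 -0.71  0.47  0.7 ]
```

View pics/wrist2.png

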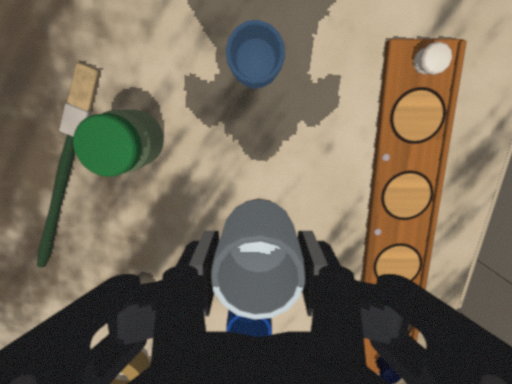

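```bash
python3 - <<'E'
from h import *
place('pale',.0325)
st('up')
save('wrist','3')
E
```

```text
contact True 7.88 [0.5549 0.1057 0.0446] w 0.0383 F [-0.6  0.2  7. ] [-0.64  0.76  0.53  2.13 -0.86  0.48  0.68]
open 8.24 [0.5543 0.1057 0.0439] w 0.062 F [ 0.8 -0.3  0. ] [-0.64  0.76  0.53  2.13 -0.86  0.48  0.67]
up 9.03 [0.5541 0.1057 0.1394] w 0.0619 F [-0.8  0.8 -0.5] [-0.76  0.64  0.72  2.08 -0.69  0.67  0.54]
```

View pics/wrist3.png

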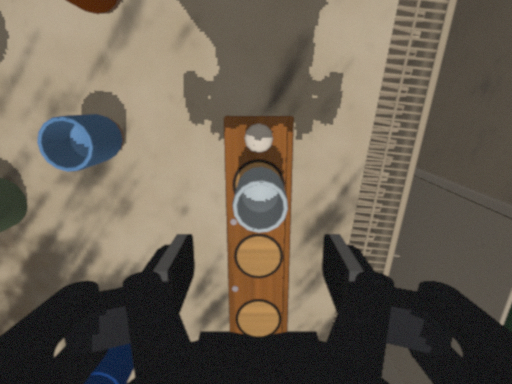

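```bash
cat >> h.py <<'E'
def cupfit(W,p,lo,hi,r=.032):
    m=(W[...,2]>lo)&(W[...,2]<hi)&(np.hypot(W[...,0]-p[0],W[...,1]-p[1])<r)
    if m.sum()<15:return None
    (x,y),rr=cv2.minEnclosingCircle((W[m][:,:2]*1000).astype(np.float32));return np.array([x/1000,y/1000,rr/1000,m.sum()])
def overlay(n,tag,names,z=.012):
    """draw predicted 47mm ring and 40mm rim circles"""
    f=np.load(n+tag+'.npz')
E
python3 - <<'E'
from h import *
f=np.load('wrist3.npz');c=dict(intrinsics=f['K'],position=f['p'],orientation=f['o']);im=f['im']
W=cloud('w',im,f['d'],c)
print('cup wrist',cupfit(W,RING['pale'],.066,.085),'max z',np.nanmax(W[180:230,235:290,2]))
r=rings(c,im,[RING['light'],RING['mid']]);print(r.round(4),RING)
u=r[0,:2]-r[1,:2];print('ring1 pred',r[0,:2]+u,r[0,:2]+.07*by)
im,d,c=save('top','3');W=cloud('top',im,d,c);print('cup top',cupfit(W,RING['pale'],.066,.085));print(rings(c,im,[RING[k] for k in('light','mid','dark')]).round(4))
for k in CUP:print(k,cupfit(W,CUP[k],.052,.075))
E
```

```text
cup wrist [5.56070251e-01 1.05521965e-01 1.98629341e-02 1.04100000e+03] max z 0.0763406194580126
[[ 5.627e-01  3.570e-02  2.230e-02  7.200e+01]
 [ 5.705e-01 -3.500e-02  2.300e-02  6.500e+01]] {'pale': array([0.55450541, 0.1054799 ]), 'light': array([0.5621018, 0.0358933]), 'mid': array([ 0.5696982, -0.0336933]), 'dark': array([ 0.57729459, -0.1032799 ])}
ring1 pred [0.55498514 0.1064735 ] [0.55514275 0.10533521]
cup top [5.53399353e-01 9.37565079e-02 1.50646973e-02 2.50000000e+01]
[[ 5.613e-01  3.570e-02  2.300e-02  7.200e+01]
 [ 5.690e-01 -3.360e-02  2.300e-02  7.200e+01]
 [ 5.765e-01 -1.031e-01  2.310e-02  6.600e+01]]
light [4.12084015e-01 1.32740372e-01 1.96045036e-02 7.20000000e+01]
pale None
mid [ 4.30031830e-01 -8.28239059e-02  1.96656437e-02  7.70000000e+01]
dark [ 4.10861511e-01 -2.30863495e-01  1.98499756e-02  8.20000000e+01]
```

```bash
python3 - <<'E'
import cv2
im=cv2.imread('pics/top3.png');cv2.imwrite('pics/top3z.png',cv2.resize(im[110:220,120:370],None,fx=3.2,fy=3.2,interpolation=cv2.INTER_CUBIC))
im=cv2.imread('pics/wrist3.png');cv2.imwrite('pics/wrist3z.png',cv2.resize(im[110:290,190:330],None,fx=3.2,fy=3.2,interpolation=cv2.INTER_CUBIC))
E
```

```text
(no output)
```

View pics/wrist3z.png

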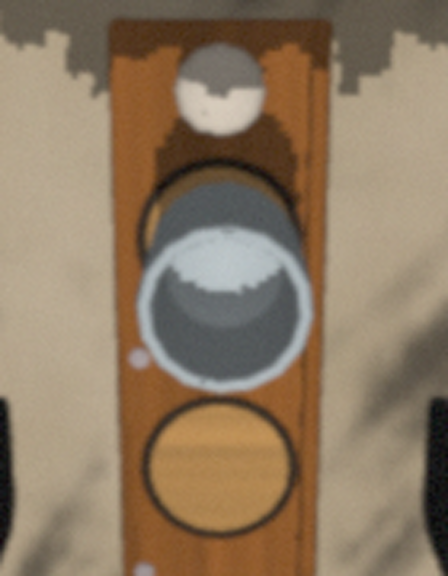

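View pics/top3z.png

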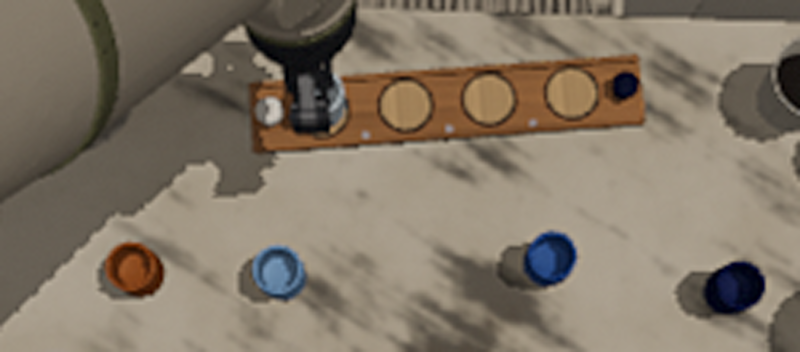

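```bash
cat >> h.py <<'E'
OFF=np.array([-.0006,0])
E
python3 - <<'E'
from h import *
robot.move_to([*CUP['light'],.13],RT())
pick2('light',.032)
place('light',.0325,OFF)
st('up')
save('wrist','4')
E
```

```text
down 10.62 [0.4137 0.1325 0.0329] w 0.062 F [-0.6  0.6  0.7] [-0.58  0.66  0.2   2.41 -1.02  0.15  0.7 ]
grip 10.95 [0.4138 0.1326 0.0333] w 0.0386 F [-1.1 -0.7 12.4] [-0.58  0.66  0.2   2.41 -1.02  0.15  0.7 ]
lift 11.83 [0.4138 0.1331 0.14  ] w 0.0381 F [-0.  -0.3 -1.7] [-0.93  0.51  0.7   2.36 -0.73  0.49  0.49]
contact True 13.82 [0.562  0.0361 0.0454] w 0.0382 F [-0.8 -0.2  7.4] [-0.49  0.75  0.51  2.13 -0.82  0.47  0.77]
open 14.18 [0.5614 0.0361 0.0446] w 0.062 F [-0.2  0.   0.2] [-0.5   0.75  0.51  2.13 -0.82  0.47  0.77]
up 14.97 [0.5611 0.0362 0.1394] w 0.0623 F [0.2 0.5 0.3] [-0.62  0.63  0.69  2.09 -0.66  0.66  0.64]
```

View pics/wrist4.png

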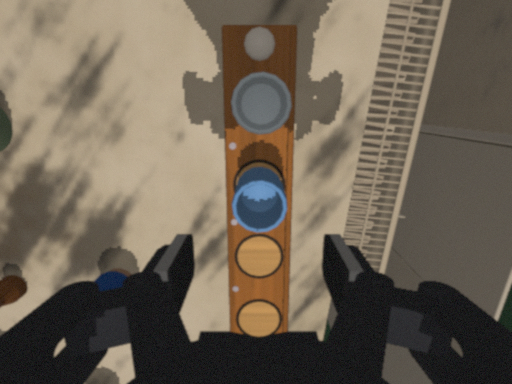

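```bash
python3 - <<'E'
from h import *
for n in('mid','dark'):
    robot.move_to([*CUP[n],.13],RT())
    pick2(n,.032)
    save('wrist','h'+n)
    place(n,.0325,OFF)
    st('up')
    im,d,c=save('wrist','p'+n)
    W=cloud('w',im,d,c)
    print('cup',cupfit(W,RING[n],.066,.085))
robot.move_to([.50,.03,.25],RT())
save('wrist','5')
E
python3 -c "
import cv2,numpy as np
cv2.imwrite('pics/m.png',cv2.resize(np.hstack([cv2.imread('pics/wrist%s.png'%k) for k in('hdark','5')]),(800,300)))"
```

```text
down 16.59 [ 0.4317 -0.0833  0.0329] w 0.062 F [ 0.2 -0.9  0.3] [-0.08  0.66  0.21  2.4  -0.97  0.16  1.16]
grip 16.93 [ 0.4319 -0.0833  0.0333] w 0.0383 F [-1.4  0.1 12.7] [-0.08  0.66  0.21  2.4  -0.97  0.16  1.16]
lift 17.79 [ 0.432  -0.083   0.1401] w 0.0378 F [-0.2  0.6 -0.3] [-0.41  0.51  0.68  2.35 -0.71  0.49  0.96]
contact True 19.73 [ 0.5696 -0.0335  0.0454] w 0.0384 F [-2.   1.1  8.4] [-0.39  0.76  0.54  2.11 -0.85  0.5   0.92]
open 20.09 [ 0.569  -0.0334  0.0446] w 0.062 F [-0.1  0.3  0.5] [-0.39  0.76  0.54  2.11 -0.85  0.5   0.92]
up 20.88 [ 0.5687 -0.0333  0.1394] w 0.0619 F [-0.3  0.7 -1.1] [-0.51  0.65  0.73  2.07 -0.69  0.68  0.79]
cup [ 5.69911926e-01 -3.40123253e-02  1.97469196e-02  1.03600000e+03]
down 22.75 [ 0.4122 -0.2317  0.0329] w 0.062 F [0.1 0.4 0. ] [ 0.18  0.69  0.32  2.33 -0.94  0.25  1.46]
grip 23.08 [ 0.4124 -0.2319  0.0333] w 0.0385 F [-0.9  0.4 10.5] [ 0.18  0.69  0.32  2.33 -0.94  0.25  1.46]
lift 23.93 [ 0.4125 -0.2316  0.14  ] w 0.0381 F [-0.7  0.4 -1. ] [-0.08  0.54  0.69  2.28 -0.69  0.53  1.26]
contact True 26.08 [ 0.5772 -0.1032  0.0454] w 0.0384 F [0.3 0.9 7.8] [-0.29  0.78  0.58  2.08 -0.86  0.53  1.04]
open 26.44 [ 0.5766 -0.103   0.0445] w 0.062 F [ 0.7  0.7 -0.7] [-0.29  0.78  0.58  2.08 -0.86  0.53  1.04]
up 27.23 [ 0.5764 -0.1029  0.1394] w 0.0616 F [0.2 0.3 0.1] [-0.4   0.67  0.75  2.04 -0.71  0.71  0.91]
cup [ 5.78059998e-01 -1.03605995e-01  1.98602982e-02  1.03300000e+03]
```

View pics/m.png

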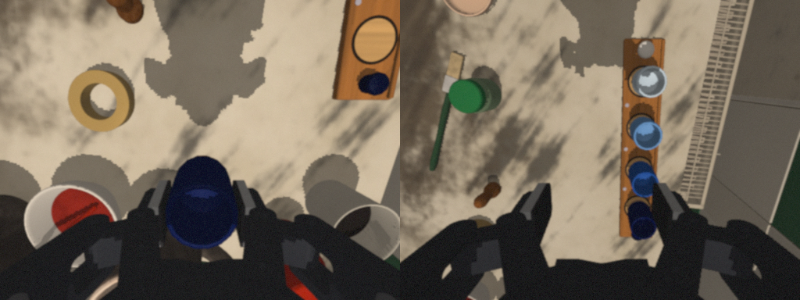

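```bash
python3 - <<'E'
from h import *
robot.set_joints([-1.389, 0.599, -0.003, 1.599, 0.002, 0.943, -0.08]);st('home')
im,d,c=save('top','6');save('side','6')
W=cloud('top',im,d,c)
top=[(.5538,.1054),(.5612,.0357),(.5690,-.0336),(.5765,-.1031)];wr=[(.5553,.1057),(.5628,.0359),(.5704,-.0338),(.5782,-.1036)]
for k,r in zip(('pale','light','mid','dark'),top):
    f=cupfit(W,r,.063,.085);e=f[:2]-r;print(k,f.round(4),'err mm along',(e@by*1e3).round(1),'across',(e@bx*1e3).round(1))
print('amber',cupfit(W,(.4115,.2479),.052,.075))
a=cv2.resize(im[110:220,120:370],None,fx=3.2,fy=3.2,interpolation=cv2.INTER_CUBIC)
s=cv2.imread('pics/side6.png')[130:300,170:370];s=cv2.resize(s,None,fx=3,fy=3,interpolation=cv2.INTER_CUBIC)
cv2.imwrite('pics/z6.png',a);cv2.imwrite('pics/s6.png',s)
E
```

```text
home 30.73 [0.1866 0.7006 0.2317] w 0.0619 F [ 0.2  0.3 -0.4] [-1.39  0.6  -0.    1.6   0.    0.94 -0.08]
pale [5.530e-01 1.058e-01 1.980e-02 8.500e+01] err mm along 0.4 across -0.7
light [5.597e-01 3.700e-02 2.000e-02 8.800e+01] err mm along 1.5 across -1.3
mid [ 5.671e-01 -3.340e-02  2.000e-02  8.700e+01] err mm along 0.5 across -1.9
dark [ 5.75e-01 -1.03e-01  1.96e-02  8.90e+01] err mm along 0.3 across -1.4
amber [4.11235748e-01 2.47880905e-01 1.97267838e-02 8.90000000e+01]
```

View pics/z6.png

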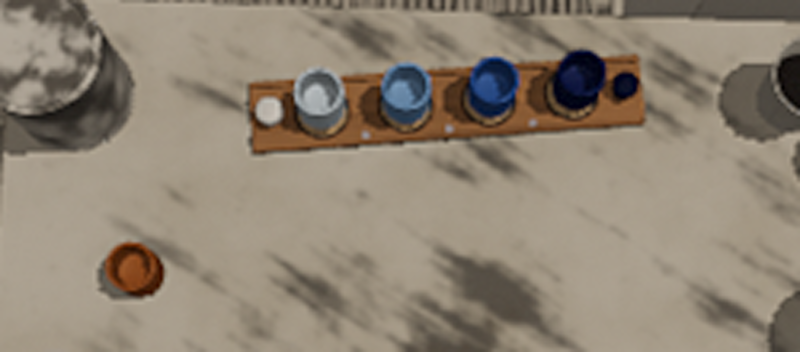

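View pics/s6.png

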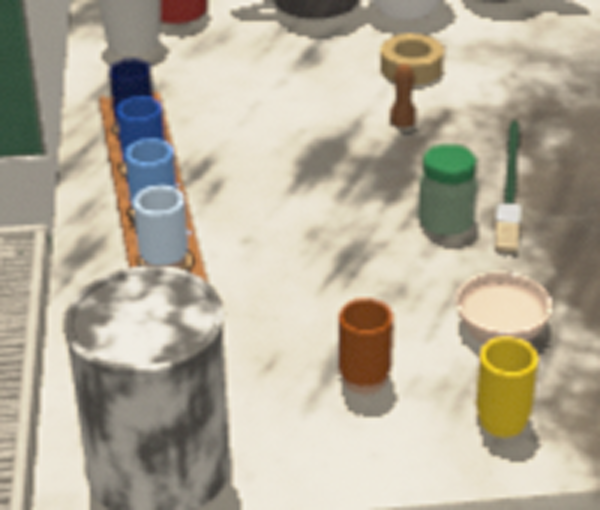

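```bash
python3 -c "
from rig import robot
robot.sleep(.2);print(robot.sign_off(),robot.get_state()['t'])"
```

```text
the job is handed in; nothing more can be done
the job is handed in; nothing more can be done
```

The four blue cups are standing upright on the rail's ring marks, in order from palest (white-knob end) to darkest (navy-knob end). I parked the arm clear of everything and handed the job in at about 31 s.

- **Centring, top camera:** each cup is off its ring centre by 0.7 to 1.9 mm across the board and 0.3 to 1.5 mm along it.
- **Centring, wrist camera:** pale, mid and dark read within about 1 mm of centre. I took no wrist-camera reading for light. The two cameras disagree by up to about 1.5 mm, which is within their calibration error, so I left the cups as they were.
- **Other objects:** the amber cup measures in the same place as at the start, within 0.3 mm. I did not handle the yellow look-alike, and it is still standing in the side view.
- **Problem during the run:** the straight-line approach to the pale cup was refused because it was too close to the base. I picked all four cups with short joint-space steps instead. The highest wrist force I logged was about 13 N.

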